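# Complete the trackball repair kit and hold it out level

### The job

Set the round-flanged cap into the round recess of the grey kit tray so that it sits fully home, and let go of it; leave the square-flanged cap and the other things on the bench alone. Then pick up the tray (it has a handle) and carry it, level all the way, to the open trackball base, so that the loose white ball stays in its shallow pocket; do not touch the ball. Finish while still holding the tray in the gripper, level and still, centred over that base with the tray's underside about 12 cm above the bench.

Things in the scene. Friction and masses are not known exactly. Their poses are not given: they have to be found in the camera images.
- tray: Loose grey kit tray: plate 220 x 84 x 14 mm (its x, y, z), 0.25 to 0.42 kg, flat on the bench, any yaw. Origin: centre of its underside, z up. In its top: a wide round recess at x = +70 mm, the ball's smaller pocket at x = -70 mm. Across its middle a handle 80 mm high: a bar on two 10 mm posts at y = +-27 mm.
- handle (a point): Centre of the tray's handle bar, 70 mm above the tray's underside; axes as the tray's. The bar is 12 mm thick along x, 66 mm long along y, 20 mm high (60 to 80 mm above the underside). Grip it from above, fingers closing along the tray's x, across the 12 mm.
- recess (a point): Centre of the floor of the round recess of the tray: 54 mm across, 5 mm deep (floor 9 mm above the tray's underside), mouth slightly chamfered. Axes as the tray's.
- pocket (a point): Centre of the floor of the ball's pocket of the tray: 44 mm across, 5 mm deep (floor 9 mm above the tray's underside).
- ball_center (a point): Centre of the loose white ball, 34 mm diameter, 35 g. It lies in the pocket and can roll about 10 mm to each side there; its top is 43 mm above the tray's underside.
- round_cap: Loose plain steel-coloured cap, 35 to 70 g: a round flange 50 mm diameter and 6 mm thick at the bottom, and on it a round boss 28 mm diameter; 30 mm tall in all. Origin at the centre of its underside, z up. Stands upright on the bench between tray and trackball base. Seated, its underside is on the recess floor.
- square_cap: Loose cap of the same material, height and boss, but with a square flange 48 x 48 mm, 6 mm thick. Origin at the centre of its underside. It is not used; it stands on the bench near the round one, and the two may be swapped.
- trackball_base: Open trackball housing, fixed to the bench: black, 140 x 92 x 20 mm (x, y, z of its own frame), with an empty grey cup 54 mm across on it reaching 36 mm above the bench, and two low grey buttons. Origin at the centre of its underside, on the bench. Tray and base lie to either side, left or right.
- solder_reel: White solder reel, 52 mm diameter, 32 mm tall, a bystander beyond the work. Origin at the centre of its underside.
- flux_tin: Flat round steel tin, 54 mm diameter, 18 mm tall, a bystander beyond the work. Origin at the centre of its underside.
There are look-alikes about, which are no part of the job. What is shaped like the round_cap but purple is not meant.

How it is judged:
On the way, in this order (a step that is already met when the one before it is completed fails the run):
1. the round cap sits home in the recess, let go, with the tray on the bench (horizontal distance between round_cap and recess below 0.005 m and z of round_cap in the frame of tray between 0.006 and 0.0115 m and angle between the z axis of round_cap and the z axis of tray, either way round below 0.08 rad and contact force between the fingers and round_cap below 0.2 N and height (world z) of tray below 0.006 m), for 0.2 s.
2. the tray is lifted by the fingers, cap and ball in place (horizontal distance between round_cap and recess below 0.005 m and z of round_cap in the frame of tray between 0.006 and 0.0115 m and angle between the z axis of round_cap and the z axis of tray, either way round below 0.08 rad and horizontal distance between ball_center and pocket below 0.02 m and z of ball_center in the frame of tray below 0.035 m and height (world z) of tray above 0.05 m and contact force between the fingers and tray above 1 N), for 0.2 s.
At the end, for the whole second after the job is handed in: Fingers hold the tray still and within 0.1 rad of level, underside 90 to 150 mm above the bench, centre within 35 mm of the base's in plan, clear of the base; round cap on the recess floor within 5 mm of its centre; ball in its pocket; other things moved under 20 mm (horizontal distance between round_cap and recess below 0.005 m and z of round_cap in the frame of tray between 0.006 and 0.0115 m and angle between the z axis of round_cap and the z axis of tray, either way round below 0.08 rad and horizontal distance between ball_center and pocket below 0.02 m and z of ball_center in the frame of tray below 0.035 m and height (world z) of tray between 0.09 and 0.15 m and horizontal distance between tray and trackball_base below 0.035 m and angle between tray's own z axis and vertical below 0.1 rad and linear speed of tray below 0.02 m/s and angular speed of tray below 0.15 rad/s and contact force between the fingers and tray above 1 N and contact force between tray and trackball_base below 0.2 N and distance of each of square_cap, solder_reel, flux_tin from where it was at the start of the episode below 0.02 m); the arm keeps its last pose, push and grip.
It fails at once if the ball leaves its pocket (distance between ball_center and pocket above 0.028 m).
It fails at once if the ball is touched by the robot (contact force between any of the fingers, the arm and ball above 0.3 N).
It fails at once if the tray is tipped more than 0.35 rad (angle between tray's own z axis and vertical above 0.35 rad).
It fails at once if another thing on the bench is moved more than 20 mm (distance of any of square_cap, solder_reel, flux_tin from where it was at the start of the episode above 0.02 m).
It also fails if it takes over 67 s, if anything falls off the work surface, if the arm or the gripper's body presses on something with over 40 N, if the wrist force passes 120 N, or if a joint passes its speed limit or range.

### The arm

A 6-joint arm with a two-finger parallel gripper is mounted at the origin on the work surface. World frame = base frame: x ahead of the robot, y to its left, z up, the work surface at z = 0. Lengths are in m, angles in rad, forces in N, time in s.
With the tool pointing down it reaches from about 0.4 to 0.825 m from the base axis. Payload 7 kg.
Tool frame: the origin (TCP) lies midway between the tips of the shut fingers; the grasp point (between the pads) lies 19 mm behind it; z points along the fingers, y is the direction in which the jaws open and shut (so a half turn about z gives the same grasp; the last joint's range is limited). The gripper opens to 88 mm and grips with 3 to 60 N. Pads are 19 mm wide; open, the fingers measure 130 mm over their backs; the gripper's body (78 mm by 193 mm) begins 47 mm behind the grasp point.
Start: joints at [1.461, 0.359, 0.012, 0, -1.224, -0.288], TCP at [0.261, 0.622, 0.227] pointing down, gripper open.
Joint ranges: [-3.07, 3.07], [-1.43, 2.12], [-1.02, 1.25], [-3.03, 1.67], [-3.05, -0], [-3.03, 3.03]. Speed limits (rad/s): [2.39, 2.39, 3.01, 3.14, 3.14, 3.14].

### API

Orientations are given as [roll, pitch, yaw] about the fixed x, y, z axes, in that order (R = Rz(yaw) Ry(pitch) Rx(roll)).
In Python, from station import get_state, grab_frame, camera_info, job_done gives the robot as it stands. The module is installed in compiled form; this text tells all that it offers.
- The arm moves only by the shell command python3 -m inch 'ROWS' [FORCE]. ROWS is JSON, a list that holds one entry, the list of rows, each a list of 7 numbers: the shift along the tool's x, y, z normalised to -1 to 1, where 1 is 50 cm, then the turn, a rotation vector about the tool's x, y, z normalised to -1 to 1, where 1 is 180 degrees, then the closure, from 0 (fully open) to 1 (shut). A call has 1 to 20 rows; each row shifts and turns the commanded pose from where the row before left it, along the tool's axes as they then stand; what a row does not reach is not made up. A row lasts 1/10 s, in which the tool goes at most 50 mm and 8.59 degrees, less where a joint would pass 70% of its speed; a pose out of reach is approached as far as the arm can. A call with a number of a shift or a turn outside -1 to 1 is refused whole. A call with a gripper value outside its range is refused whole. The fingers move at their own pace and stop on an object; FORCE is the grip in N (left out, the last holds). Time passes only in rows, so rows that do not move let the fingers close. It gives the time, the measured TCP pose, the force and the opening at its end, in the units of the state.
- get_state(): the state, without advancing time (a new reading comes with each control period).
- grab_frame(name): name is "scene" or "top" or "wrist"; returns the picture (480x640x3 uint8, blue, green, red); there is no depth.
- camera_info(name): a dict with "vertical_fov" (degrees; the focal length in pixels is half the picture's height over the tangent of half this angle, whatever the lens; pixels are square), "cx", "cy" (the principal point, pixels), "k1" (the pictures are not rectified: a ray, as slopes to the right and down, at radius r is drawn at 1 + k1 r^2 times it, then the intrinsics apply), "R" (3x3) and "t" (3): a world point X has camera coordinates R X + t. Camera axes: x right, y down, z forward; pixel columns grow to the right and rows downward; lengths in m; the calibration is good to about 2 mm. A picture is of the moment at which its call begins: read the wrist's pose just before it. camera_info takes no time and is no camera call; for the wrist camera it gives the pose at the moment of the call.
- job_done(): hands the job in, once; it reports no verdict.
The state is a dict: "t": time; "q": joint angles; "qd": joint speeds; "joint_efforts": joint torques, N m; "eef_pos": TCP position; "ee_rot": TCP orientation; "force": force on the tool from outside, world axes, zero at the start; "moment": the same for the moment, N m; "width": finger opening in m.
Only numpy, scipy, OpenCV 4.12 (cv2) and the standard library are available. Lean on these libraries where they do the work, as an engineer would, in place of code of your own. Each camera call takes 0.05 s, during which the arm holds its last target.

## Working session

There is one attempt and no reset: what is moved stays moved. The work goes in short steps, Python scripts to look and compute and a shell command to move; the robot and the scene stay as the last step left them, time stands still between calls to the robot, and variables do not carry over. Pictures are saved under pics/ and viewed, and the job is handed in when it is done.

```bash
mkdir -p pics
python3 - <<'E'
from station import *
import cv2
s=get_state(); print(s)
for n in ("scene","top","wrist"):
    print(n,camera_info(n)); cv2.imwrite(f"pics/{n}0.png",grab_frame(n))
E
```

```text
{'t': 0.0, 'q': array([ 1.46109674e+00,  3.59400396e-01,  1.11101316e-02, -3.57974828e-04,
       -1.22412427e+00, -2.88138989e-01]), 'qd': array([ 1.03913713e-04, -9.29104760e-04,  1.00517915e-03,  3.63758985e-05,
        1.00819456e-03, -1.53134406e-04]), 'joint_efforts': array([ 8.32399819e-04, -5.82725751e+01,  2.93051648e+01,  6.99758291e+00,
        6.78404438e-03, -1.48048230e-04]), 'eef_pos': array([0.26132325, 0.62184803, 0.22563487]), 'ee_rot': array([ 3.13994552e+00, -1.37238373e-04, -3.97960360e-01]), 'force': array([ 0.1456269 ,  0.12137982, -0.09996461]), 'moment': array([ 0.02820168, -0.00769545,  0.0243513 ]), 'width': 0.08764517853336065}
scene {'vertical_fov': 46.982648320891684, 'cx': 323.12151243306266, 'cy': 235.1213372616817, 'k1': 0.010696732012340726, 'R': array([[-0.7491101 ,  0.66204147,  0.02313307],
       [ 0.34001332,  0.41423104, -0.84427696],
       [-0.5685288 , -0.62459085, -0.53540758]]), 't': array([ 0.41970742, -0.10704294,  1.22852623])}
top {'vertical_fov': 51.739779975408176, 'cx': 324.53778487462364, 'cy': 230.7876563718556, 'k1': 0.0022033249991638046, 'R': array([[-0.00437724, -0.99997991,  0.00458462],
       [-0.99359465,  0.0038315 , -0.11293797],
       [ 0.11291814, -0.00504961, -0.99359146]]), 't': array([0.00605401, 0.54551866, 0.86799289])}
wrist {'vertical_fov': 61.89192826718917, 'cx': 316.7232241106041, 'cy': 245.3915680074907, 'k1': -0.06855189750187637, 'R': array([[-0.3869266 , -0.9221094 ,  0.00143394],
       [-0.88465681,  0.37164891,  0.28153049],
       [-0.26013483,  0.10766309, -0.95955121]]), 't': array([ 0.67436073, -0.03499514,  0.39060642])}
```

View pics/scene0.png

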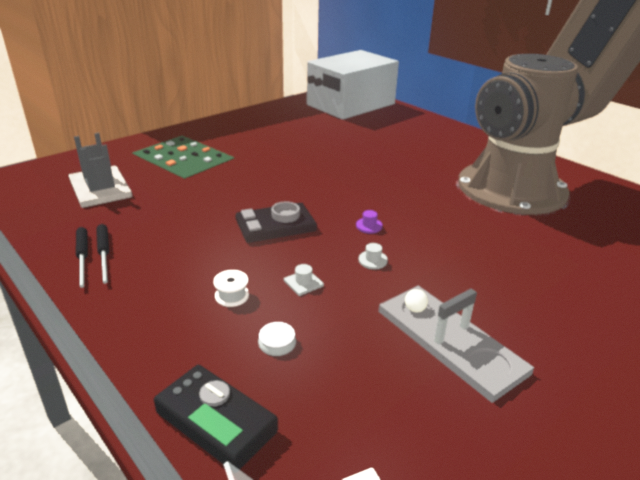

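View pics/top0.png

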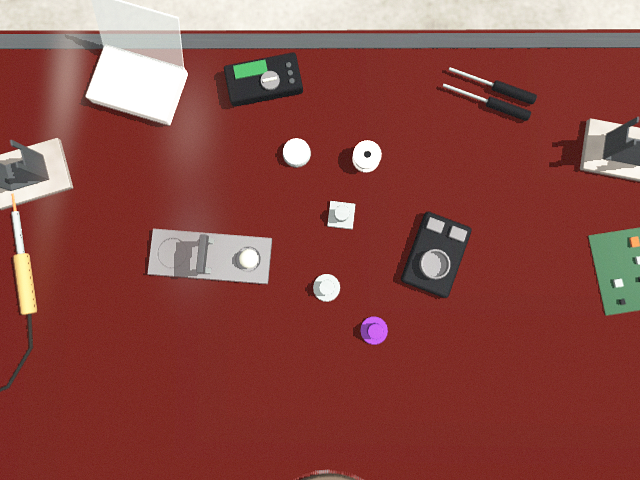

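View pics/wrist0.png

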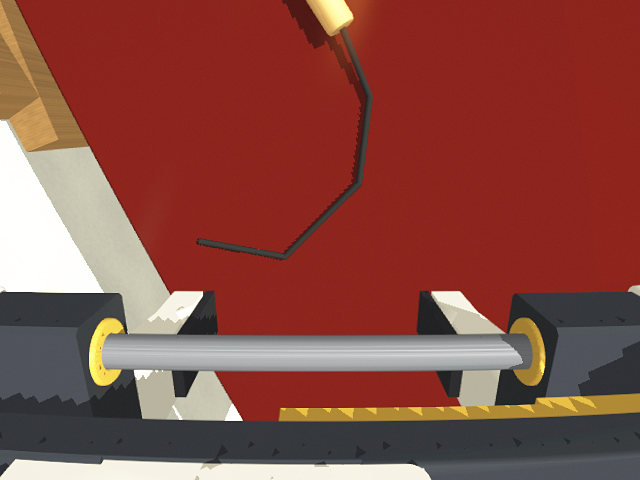

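Top view candidates:
- Round steel cap at (327,288)
- Square-flange cap at (341,215)
- Purple look-alike at (374,331)
- Flat tin at (296,152)
- Reel at (367,156)

By the description I choose (327,288). Next I'll check it in a close crop and measure.

```bash
cat > h.py <<'E'
import numpy as np, cv2
from station import *
def ray(info,u,v):
    f=240/np.tan(np.radians(info["vertical_fov"]/2))
    d=np.array([(u-info["cx"])/f,(v-info["cy"])/f]); s=d.copy()
    for _ in range(20): s=d/(1+info["k1"]*(s@s))
    R=np.array(info["R"]);t=np.array(info["t"])
    return -R.T@t, R.T@np.array([s[0],s[1],1.])
def at(info,u,v,z):
    c,d=ray(info,u,v); return c+d*(z-c[2])/d[2]
def proj(info,X):
    f=240/np.tan(np.radians(info["vertical_fov"]/2))
    p=np.array(info["R"])@np.array(X)+np.array(info["t"]); s=p[:2]/p[2]; s=s*(1+info["k1"]*(s@s))
    return s*f+[info["cx"],info["cy"]]
E
python3 - <<'E'
from h import *
i=camera_info("top"); im=cv2.imread("pics/top0.png")
a=cv2.resize(im[190:350,280:400],None,fx=4,fy=4,interpolation=cv2.INTER_CUBIC)
cv2.imwrite("pics/crop_caps.png",cv2.resize(a,(450,600)))
cv2.imwrite("pics/crop_tray.png",cv2.resize(im[215:300,135:285],None,fx=5,fy=5,interpolation=cv2.INTER_CUBIC))
cv2.imwrite("pics/crop_base.png",cv2.resize(im[200:310,390:480],None,fx=5,fy=5,interpolation=cv2.INTER_CUBIC))
E
```

```text
(no output)
```

View pics/crop_caps.png

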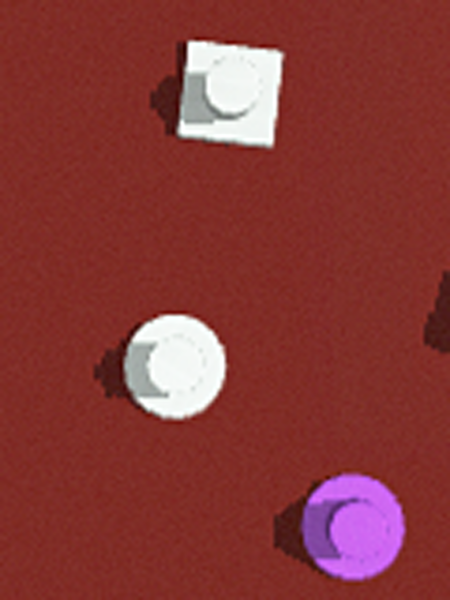

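View pics/crop_tray.png

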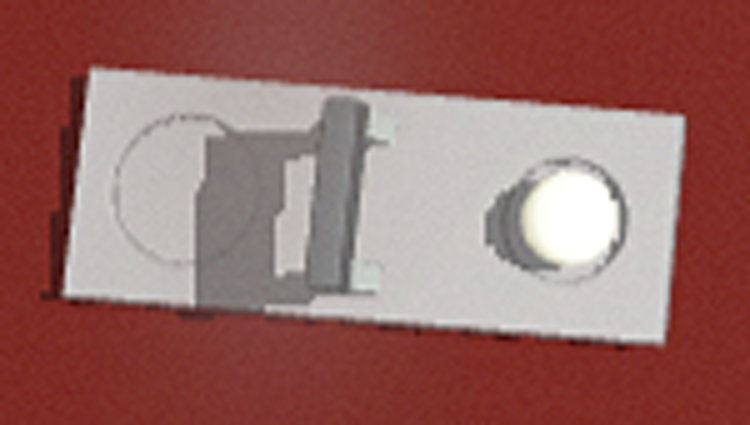

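View pics/crop_base.png

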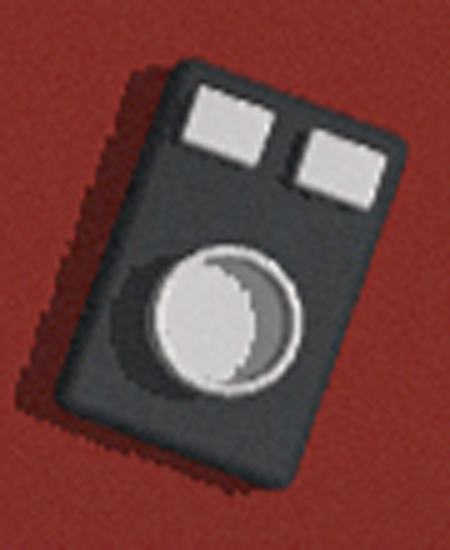

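Run:
```python
from h import *
i=camera_info("top"); im=cv2.imread("pics/top0.png")
def c(x,y,s,ox,oy): return (x+.5)/s-.5+ox,(y+.5)/s-.5+oy
T=np.array([at(i,*c(*p,5,135,215),.014) for p in [(90,68),(685,115),(664,345),(62,296)]])
print("tray corners",T.round(4).tolist(),"ctr",T.mean(0).round(4))
print("sizes",[round(float(np.linalg.norm(T[k]-T[(k+1)%4])),4) for k in range(4)])
d=(T[0]+T[3]-T[1]-T[2]); print("yaw tray(x to recess)",np.degrees(np.arctan2(d[1],d[0])))
print("recess by img",at(i,*c(187,189,5,135,215),.014))
x=d/np.linalg.norm(d); print("recess by model",T.mean(0)+.07*x,"handle",T.mean(0), "pocket",T.mean(0)-.07*x,"img",at(i,*c(567,220,5,135,215),.014))
print("handlebar top img",at(i,*c(338,193,5,135,215),.08))
B=np.array([at(i,*c(*p,5,390,200),.02) for p in [(176,53),(412,135),(285,495),(52,407)]])
print("base",B.mean(0),[round(float(np.linalg.norm(B[k]-B[(k+1)%4])),4) for k in range(4)])
d=B[0]+B[1]-B[2]-B[3];print("base long axis",np.degrees(np.arctan2(d[1],d[0])))
hsv=cv2.cvtColor(im,cv2.COLOR_BGR2HSV)
print("round cap flange",at(i,*c(175,366,3.75,280,190),.006),"boss",at(i,*c(178.5,364.5,3.75,280,190),.03))
print("r flange", at(i,*c(125,366,3.75,280,190),.006)-at(i,*c(225,366,3.75,280,190),.006))
print("sq boss",at(i,*c(235,86,3.75,280,190),.03))
print("purple",at(i,*c(358,529,3.75,280,190),.03))
```

```text
tray corners [[0.5535, 0.3215, 0.014], [0.5352, 0.1015, 0.014], [0.4507, 0.1086, 0.014], [0.4695, 0.3288, 0.014]] ctr [0.5022 0.2151 0.014 ]
sizes [0.2207, 0.0847, 0.221, 0.0843]
yaw tray(x to recess) 85.17859273389364
recess by img [0.50855171 0.28432712 0.014     ]
recess by model [0.50811993 0.2848381  0.014     ] handle [0.50223642 0.21508579 0.014     ] pocket [0.4963529  0.14533348 0.014     ] img [0.49656979 0.144578   0.014     ]
handlebar top img [0.50229496 0.21285905 0.08      ]
base [ 0.50361821 -0.19991575  0.02      ] [0.0915, 0.1408, 0.0897, 0.1388]
base long axis -20.902354090390915
round cap flange [0.44366184 0.00089191 0.006     ] boss [ 0.44437766 -0.00059188  0.03      ]
r flange [0.00021512 0.04914508 0.        ]
sq boss [ 0.57899963 -0.02877642  0.03      ]
purple [ 0.36652098 -0.08530717  0.03      ]
```

```bash
cat >> h.py <<'E'
from scipy.spatial.transform import Rotation as Ro
def Rt(s=None):
    s=s or get_state(); return Ro.from_euler("xyz",s["ee_rot"]).as_matrix()
def need(target,yaw=None):
    s=get_state(); R=Rt(s); d=np.array(target)-s["eef_pos"]
    print("t",round(s["t"],2),"pos",s["eef_pos"].round(4),"rot deg",np.degrees(s["ee_rot"]).round(2),"w",round(s["width"],4),"F",s["force"].round(1))
    print("shift now tool axes/0.5:",(R.T@d/0.5).round(4))
    if yaw is not None:
        G=Ro.from_euler("xyz",[np.pi,0,np.radians(yaw)]).as_matrix()
        print("turn/180:",(Ro.from_matrix(R.T@G).as_rotvec()/np.pi).round(4)," shift after turn:",(G.T@d/0.5).round(4))
E
python3 - <<'E'
from h import *
s=get_state();i=camera_info("wrist");R=Rt(s)
C=-i["R"].T@i["t"]
print("cam in tool",R.T@(C-s["eef_pos"]),"axes in tool (rows x,y,z)",(i["R"]@R).round(3))
need([0.444,0.12,0.2276],-94.82)
# where would camera see cap
for dx in (0,):
  ct=R.T@(C-s["eef_pos"]); cr=i["R"]@R
  G=Ro.from_euler("xyz",[np.pi,0,np.radians(-94.82)]).as_matrix()
  for tcp in ([.444,0.0,.2276],[.444,.06,.2276],[.444,.1,.2276],[.444,-.06,.2276],[.444,-.1,.2276],[.444,-.14,.2276]):
    j=dict(i); j["R"]=cr@G.T; c=np.array(tcp)+G@ct; j["t"]=-j["R"]@c
    print(tcp,proj(j,[.444,0,.006]))
E
```

```text
cam in tool [ 0.07605987 -0.00016033 -0.15796826] axes in tool (rows x,y,z) [[ 0.001  1.     0.   ]
 [-0.96   0.001 -0.282]
 [-0.282  0.     0.96 ]]
t 0.15 pos [0.2614 0.6219 0.2258] rot deg [ 1.7993e+02 -1.0000e-02 -2.2790e+01] w 0.0877 F [0.3 0.5 0.6]
shift now tool axes/0.5: [ 0.7257  0.784  -0.0024]
turn/180: [ 3.000e-04 -3.000e-04  4.001e-01]  shift after turn: [ 0.9696 -0.4483 -0.0035]
[0.444, 0.0, 0.2276] [316.87175792 210.18983364]
[0.444, 0.06, 0.2276] [311.46515586 146.71033212]
[0.444, 0.1, 0.2276] [307.62248481 101.67458514]
[0.444, -0.06, 0.2276] [321.84518486 268.6980131 ]
[0.444, -0.1, 0.2276] [324.92506642 304.98520031]
[0.444, -0.14, 0.2276] [327.82301482 339.16802544]
```

```bash
python3 -c "
from h import *
need([.444,0,.215],-94.82)"; python3 -m inch '[[[0,0,0,0,0,0.0445,0],[0,0,0,0,0,0.0445,0],[0,0,0,0,0,0.0445,0],[0,0,0,0,0,0.0445,0],[0,0,0,0,0,0.0445,0],[0,0,0,0,0,0.0445,0],[0,0,0,0,0,0.0445,0],[0,0,0,0,0,0.0445,0],[0,0,0,0,0,0.044,0]]]' 30
```

```text
t 0.15 pos [0.2614 0.6219 0.2258] rot deg [ 1.7993e+02 -1.0000e-02 -2.2790e+01] w 0.0877 F [0.3 0.5 0.6]
shift now tool axes/0.5: [0.8187 1.0052 0.0231]
turn/180: [ 3.000e-04 -3.000e-04  4.001e-01]  shift after turn: [ 1.2088 -0.4685  0.0217]
t: 1.05
eef_pos: [0.2614, 0.622, 0.2262]
ee_rot: [3.141, -0.001, -1.66]
force: [-1.1, 1.0, 0.6]
width: 0.0876
```

```bash
python3 -m inch '[[[0.0605,-0.0234,0.001,0,0,0,0],[0.0605,-0.0234,0.001,0,0,0,0],[0.0605,-0.0234,0.001,0,0,0,0],[0.0605,-0.0234,0.001,0,0,0,0],[0.0605,-0.0234,0.001,0,0,0,0],[0.0605,-0.0234,0.001,0,0,0,0],[0.0605,-0.0234,0.001,0,0,0,0],[0.0605,-0.0234,0.001,0,0,0,0],[0.0605,-0.0234,0.001,0,0,0,0],[0.0605,-0.0234,0.001,0,0,0,0],[0.0605,-0.0234,0.001,0,0,0,0],[0.0605,-0.0234,0.001,0,0,0,0],[0.0605,-0.0234,0.001,0,0,0,0],[0.0605,-0.0234,0.001,0,0,0,0],[0.0605,-0.0234,0.001,0,0,0,0],[0.0605,-0.0234,0.001,0,0,0,0],[0.0605,-0.0234,0.001,0,0,0,0],[0.0605,-0.0234,0.001,0,0,0,0],[0.0605,-0.0234,0.001,0,0,0,0],[0.06,-0.0234,0.001,0,0,0,0]]]'
python3 -m inch '[[[0,0,0,0,0,0,0],[0,0,0,0,0,0,0],[0,0,0,0,0,0,0]]]'
python3 - <<'E'
from h import *
need([.444,0,.215],-94.82)
i=camera_info("wrist"); im=grab_frame("wrist"); cv2.imwrite("pics/w1.png",im)
import pickle; pickle.dump(i,open("w1.pkl","wb"))
E
```

```text
t: 3.05
eef_pos: [0.4442, -0.0013, 0.2166]
ee_rot: [-3.141, 0.0, -1.654]
force: [0.6, -0.1, -0.4]
width: 0.0873
t: 3.35
eef_pos: [0.444, 0.0004, 0.2165]
ee_rot: [3.141, 0.0, -1.654]
force: [-0.2, 0.1, -0.4]
width: 0.0873
t 3.35 pos [4.440e-01 4.000e-04 2.165e-01] rot deg [ 1.7999e+02  1.0000e-02 -9.4790e+01] w 0.0873 F [-0.2  0.1 -0.4]
shift now tool axes/0.5: [ 0.0009 -0.0001  0.003 ]
turn/180: [0.     0.     0.0002]  shift after turn: [ 0.0009 -0.0001  0.003 ]
```

View pics/w1.png

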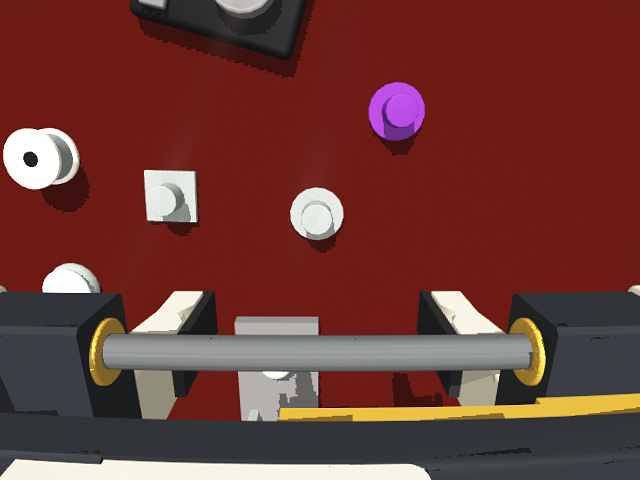

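The wrist view shows the round cap at (317,214), the square cap at (170,196) and the purple one at (397,111). I'll refine the round cap's position with a silhouette fit in both cameras.

```bash
cat >> h.py <<'E'
from scipy.optimize import minimize
def sil(info,xy,z0=0.,S=4,box=None):
    a=np.linspace(0,2*np.pi,73); u0,v0,w,h=box; m=np.zeros((h*S,w*S),np.uint8)
    for r,za,zb in((.025,0,.006),(.014,.006,.03)):
        P=[proj(info,[xy[0]+r*np.cos(t),xy[1]+r*np.sin(t),z0+z]) for z in(za,zb) for t in a]
        P=((np.array(P)-[u0,v0]+.5)*S)
        cv2.fillConvexPoly(m,cv2.convexHull(P.astype(np.float32)).round().astype(np.int32),255)
    return cv2.resize(m,(w,h),interpolation=cv2.INTER_AREA)/255.
def fitcap(info,im,xy0,z0=0.):
    u,v=proj(info,[*xy0,z0+.01]); box=(int(u)-45,int(v)-45,90,90)
    c=im[box[1]:box[1]+90,box[0]:box[0]+90].astype(float)
    m=(c[:,:,1]>70).astype(float)
    n,l,st,ce=cv2.connectedComponentsWithStats(m.astype(np.uint8)); k=l[int(v)-box[1],int(u)-box[0]]; m=(l==k)*1.
    f=lambda p:((sil(info,p,z0,box=box)-m)**2).sum()
    r=minimize(f,xy0,method="Nelder-Mead",options=dict(initial_simplex=np.array(xy0)+np.array([[0,0],[.004,0],[0,.004]]),xatol=2e-5,fatol=.01))
    return r.x,r.fun,m.sum()
E
python3 - <<'E'
from h import *
import pickle
i=pickle.load(open("w1.pkl","rb"))
print("wrist",fitcap(i,cv2.imread("pics/w1.png"),[.444,0]))
print("top",fitcap(camera_info("top"),cv2.imread("pics/top0.png"),[.444,0]))
E
```

```text
wrist (array([0.44435112, 0.00193755]), np.float64(21.993787004998076), np.float64(2239.0))
top (array([0.4436466 , 0.00122705]), np.float64(15.017839292579778), np.float64(615.0))
```

```bash
python3 -c "
from h import *
need([.4443,.0018,.012])"
```

```text
t 3.4 pos [0.444  0.0007 0.2166] rot deg [ 1.800e+02  1.000e-02 -9.475e+01] w 0.0875 F [-0.6  0.8  0.7]
shift now tool axes/0.5: [-0.0022 -0.0005  0.4091]
```

```bash
python3 -m inch '[[[-0.0022,-0.0005,0.06,0,0,0,0],[0,0,0.06,0,0,0,0],[0,0,0.06,0,0,0,0],[0,0,0.06,0,0,0,0],[0,0,0.06,0,0,0,0],[0,0,0.05,0,0,0,0],[0,0,0.03,0,0,0,0],[0,0,0.02,0,0,0,0],[0,0,0.009,0,0,0,0],[0,0,0,0,0,0,0],[0,0,0,0,0,0,0]]]' 15
python3 -c "
from h import *
need([.4443,.0018,.012])"
```

```text
t: 4.5
eef_pos: [0.445, 0.0016, 0.0127]
ee_rot: [-3.141, 0.0, -1.654]
force: [0.6, -1.0, 0.8]
width: 0.0876
t 4.5 pos [0.445  0.0016 0.0127] rot deg [-1.7994e+02  3.0000e-02 -9.4760e+01] w 0.0876 F [ 0.6 -1.   0.8]
shift now tool axes/0.5: [-0.0004  0.0015  0.0014]
```

```bash
python3 -m inch '[[[0,0,0,0,0,0,0.5],[0,0,0,0,0,0,0.5],[0,0,0,0,0,0,0.6],[0,0,0,0,0,0,0.65],[0,0,0,0,0,0,0.75],[0,0,0,0,0,0,0.85],[0,0,0,0,0,0,1],[0,0,0,0,0,0,1],[0,0,0,0,0,0,1],[0,0,0,0,0,0,1],[0,0,0,0,0,0,1]]]' 15
```

```text
t: 5.6
eef_pos: [0.4445, 0.0011, 0.012]
ee_rot: [3.142, -0.0, -1.654]
force: [-0.1, -0.7, -0.6]
width: 0.0274
```

```bash
python3 -m inch '[[[0,0,-0.02,0,0,0,1],[0,0,-0.04,0,0,0,1],[0,0,-0.06,0,0,0,1],[0,0,-0.06,0,0,0,1],[0,0,-0.06,0,0,0,1],[0,0,-0.06,0,0,0,1],[0,0,-0.06,0,0,0,1],[0,0,-0.03,0,0,0,1],[0,0,0,0,0,0,1]]]'
python3 - <<'E'
from h import *
need([.5083,.2846,.21],-94.82)
im=grab_frame("wrist"); cv2.imwrite("pics/w2.png",im)
E
```

```text
t: 6.5
eef_pos: [0.4456, 0.0014, 0.2102]
ee_rot: [-3.137, 0.002, -1.654]
force: [-0.1, 1.0, -1.0]
width: 0.0274
t 6.5 pos [0.4456 0.0014 0.2102] rot deg [-1.7973e+02  1.2000e-01 -9.4780e+01] w 0.0274 F [-0.1  1.  -1. ]
shift now tool axes/0.5: [-0.5748 -0.0778  0.0019]
turn/180: [-0.0015  0.0007  0.0002]  shift after turn: [-5.748e-01 -7.740e-02  3.000e-04]
```

View pics/w2.png

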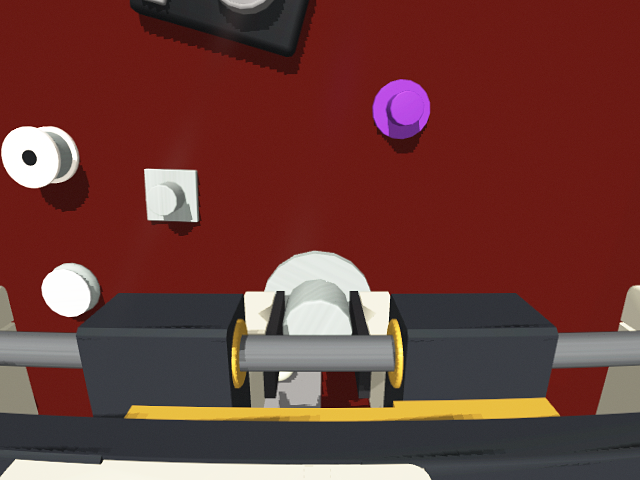

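The cap is held upright, its flange arc at (317,251). Next I'll carry it to above the recess.

```bash
python3 -m inch '[[[-0.02,-0.003,0,0,0,0,1],[-0.0479,-0.0064,0,0,0,0,1],[-0.0479,-0.0064,0,0,0,0,1],[-0.0479,-0.0064,0,0,0,0,1],[-0.0479,-0.0064,0,0,0,0,1],[-0.0479,-0.0064,0,0,0,0,1],[-0.0479,-0.0064,0,0,0,0,1],[-0.0479,-0.0064,0,0,0,0,1],[-0.0479,-0.0064,0,0,0,0,1],[-0.0479,-0.0064,0,0,0,0,1],[-0.0479,-0.0064,0,0,0,0,1],[-0.0479,-0.0064,0,0,0,0,1],[-0.0279,-0.0044,0,0,0,0,1],[0,0,0,0,0,0,1],[0,0,0,0,0,0,1]]]'
python3 - <<'E'
from h import *
import pickle
need([.5083,.2846,.21],-94.82)
i=camera_info("wrist"); im=grab_frame("wrist"); cv2.imwrite("pics/w3.png",im)
pickle.dump((i,get_state()),open("w3.pkl","wb"))
for P in ([.5083,.2846,.014],): print(proj(i,P))
E
```

```text
t: 8.05
eef_pos: [0.507, 0.2843, 0.2065]
ee_rot: [3.141, -0.001, -1.654]
force: [-0.9, -0.0, -0.5]
width: 0.0275
t 8.05 pos [0.507  0.2843 0.2065] rot deg [ 1.7995e+02 -6.0000e-02 -9.4780e+01] w 0.0275 F [-0.9 -0.  -0.5]
shift now tool axes/0.5: [-0.0009 -0.0026 -0.007 ]
turn/180: [ 0.0003 -0.0003  0.0002]  shift after turn: [-0.0009 -0.0026 -0.007 ]
[314.943     217.1876627]
```

View pics/w3.png

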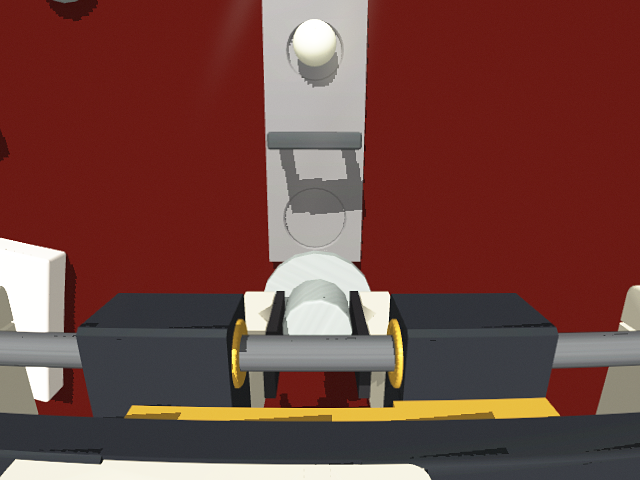

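The recess ring is at about (315,217), beyond the held cap. I'll crop it to measure both.

Run:
```python
from h import *
im=cv2.imread("pics/w3.png")
cv2.imwrite("pics/w3c.png",cv2.resize(im[170:310,245:385],(560,560),interpolation=cv2.INTER_CUBIC))
```

```text
(no output)
```

View pics/w3c.png

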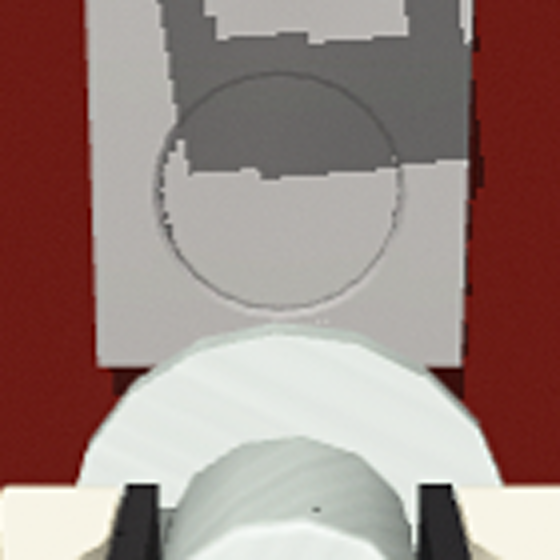

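Run:
```python
from h import *
import pickle
from scipy.optimize import least_squares
i,s=pickle.load(open("w3.pkl","rb"))
cc=lambda x,y:((x+.5)/4-.5+245,(y+.5)/4-.5+170)
def circ(pts,z):
    P=np.array([at(i,*cc(*p),z)[:2] for p in pts])
    r=least_squares(lambda a:np.hypot(*(P-a[:2]).T)-a[2],[*P.mean(0),.026]); return r.x,r.fun
ring=[(280,72),(225,85),(185,112),(155,190),(172,240),(210,287),(280,311),(340,293),(385,245),(404,185),(392,150),(345,92)]
for z in(.014,.009): print("recess",z,circ(ring,z))
tz=s["eef_pos"][2]
arc=[(280,326),(225,336),(180,355),(130,398),(100,440),(80,485),(340,335),(395,352),(440,382),(470,415),(485,440),(502,485)]
for dz in (-.012,-.006):print("cap",circ(arc,tz+dz),s["eef_pos"])
T=[at(i,*cc(*p),.014) for p in((100,367),(462,367))]; print("tray end",T, np.linalg.norm(T[0]-T[1]))
```

```text
recess 0.014 (array([0.50884682, 0.28513516, 0.02717178]), array([-1.12319726e-04, -2.31180815e-04,  4.27473218e-04,  5.71638584e-04,
       -6.80927834e-04, -2.20096131e-04,  4.10819085e-04, -5.93333225e-05,
       -4.03755719e-04,  8.09055594e-04, -2.56190066e-04, -2.55182869e-04]))
recess 0.009 (array([0.50895965, 0.28622346, 0.02755937]), array([-1.13921911e-04, -2.34478493e-04,  4.33570910e-04,  5.79792723e-04,
       -6.90640929e-04, -2.23235692e-04,  4.16679214e-04, -6.01796828e-05,
       -4.09515093e-04,  8.20596368e-04, -2.59844490e-04, -2.58822925e-04]))
cap (array([0.5066974 , 0.28580359, 0.02475398]), array([ 2.11046728e-04,  1.46888195e-04,  1.40881815e-04, -2.20097616e-04,
       -1.99590710e-04,  1.81363384e-04, -2.77305308e-04, -1.74350073e-05,
        1.52972605e-05,  6.28502889e-06, -3.30168750e-05,  4.56837023e-05])) [0.50697396 0.28385134 0.20672652]
cap (array([0.50649385, 0.28308394, 0.02387925]), array([ 2.03588983e-04,  1.41697616e-04,  1.35903483e-04, -2.12320040e-04,
       -1.92537785e-04,  1.74954557e-04, -2.67506186e-04, -1.68189074e-05,
        1.47567021e-05,  6.06293506e-06, -3.18501599e-05,  4.40693796e-05])) [0.50697396 0.28385134 0.20672652]
tray end [array([0.55351841, 0.32263146, 0.014     ]), array([0.47018968, 0.32958105, 0.014     ])] 0.08361802567605389
```

```bash
python3 -c "
from h import *
need([.5088,.2843,.06],-94.82)"
```

```text
t 8.1 pos [0.507  0.2839 0.2067] rot deg [ 1.7996e+02 -4.0000e-02 -9.4800e+01] w 0.0273 F [-0.5  0.4  0.2]
shift now tool axes/0.5: [-0.0014 -0.0038  0.2934]
turn/180: [ 0.0002 -0.0002  0.0001]  shift after turn: [-0.0012 -0.0036  0.2935]
```

```bash
python3 -m inch '[[[-0.0013,-0.0037,0.02,0,0,0,1],[0,0,0.05,0,0,0,1],[0,0,0.06,0,0,0,1],[0,0,0.06,0,0,0,1],[0,0,0.05,0,0,0,1],[0,0,0.03,0,0,0,1],[0,0,0.023,0,0,0,1],[0,0,0,0,0,0,1],[0,0,0,0,0,0,1]]]'
python3 - <<'E'
from h import *
need([.5088,.2843,.027],-94.82)
im=grab_frame("wrist"); cv2.imwrite("pics/w4.png",im)
i=camera_info("wrist"); import pickle; pickle.dump((i,get_state()),open("w4.pkl","wb"))
E
```

```text
t: 9.0
eef_pos: [0.5095, 0.2847, 0.0609]
ee_rot: [-3.141, 0.0, -1.655]
force: [-0.3, -0.1, -0.1]
width: 0.0275
t 9.0 pos [0.5095 0.2847 0.0609] rot deg [-1.7998e+02  1.0000e-02 -9.4800e+01] w 0.0275 F [-0.3 -0.1 -0.1]
shift now tool axes/0.5: [0.001  0.0013 0.0679]
turn/180: [-0.0001  0.0001  0.0001]  shift after turn: [0.001  0.0013 0.0679]
```

View pics/w4.png

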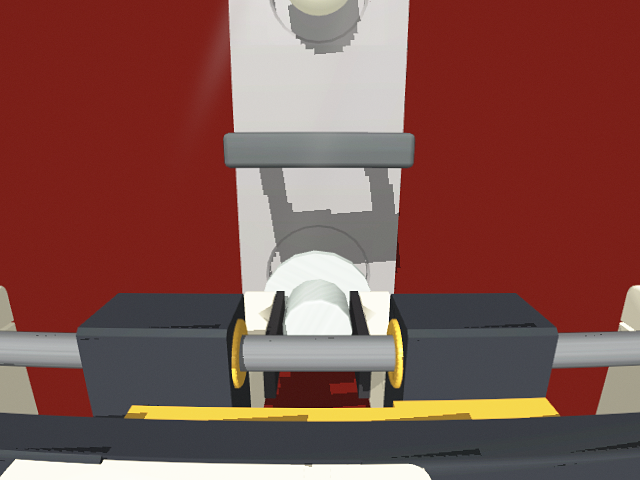

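```bash
python3 -m inch '[[[0.0004,0.0006,0.03,0,0,0,1],[0,0,0.02,0,0,0,1],[0,0,0.01,0,0,0,1],[0,0,0,0,0,0,1],[0,0,0,0,0,0,1]]]'
python3 - <<'E'
from h import *
need([.5088,.2843,.021],-94.82)
im=grab_frame("wrist"); cv2.imwrite("pics/w5.png",cv2.resize(im[210:310,250:390],None,fx=4,fy=4,interpolation=cv2.INTER_CUBIC))
i=camera_info("wrist"); import pickle; pickle.dump((i,get_state()),open("w5.pkl","wb"))
E
```

```text
t: 9.55
eef_pos: [0.5091, 0.2848, 0.0309]
ee_rot: [-3.141, 0.0, -1.654]
force: [-0.7, 0.6, 0.4]
width: 0.0276
t 9.55 pos [0.5091 0.2848 0.0309] rot deg [-1.7998e+02  1.0000e-02 -9.4780e+01] w 0.0276 F [-0.7  0.6  0.4]
shift now tool axes/0.5: [0.0011 0.0005 0.0198]
turn/180: [-0.0001  0.0001  0.0002]  shift after turn: [0.0011 0.0005 0.0198]
```

View pics/w5.png

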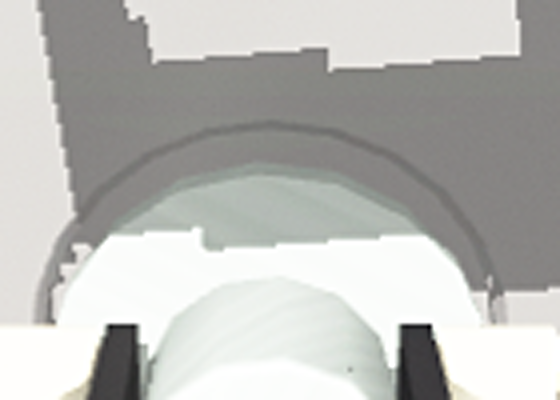

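Run:
```python
from h import *
import pickle
from scipy.optimize import least_squares
i,s=pickle.load(open("w5.pkl","rb"))
cc=lambda x,y:((x+.5)/4-.5+250,(y+.5)/4-.5+210)
def circ(pts,z,r):
    P=np.array([at(i,*cc(*p),z)[:2] for p in pts])
    o=least_squares(lambda a:np.hypot(*(P-a[:2]).T)-r,P.mean(0)-[0,-.02]); return o.x,np.abs(o.fun).max()
R=Rt(s)
a=circ([(270,122),(200,137),(140,165),(90,205),(45,280),(345,137),(400,165),(450,205),(497,290)],.014,.027)
print(a)
for z in (.019,.018):
  b=circ([(260,164),(200,175),(130,218),(85,262),(55,310),(330,178),(400,210),(440,245),(480,310)],z,.025)
  print(b,"need shift tool/0.5",(R.T@np.array([*(a[0]-b[0]),0])/.5).round(4))
```

```text
(array([0.50899223, 0.28521137]), np.float64(0.0005594619870178744))
(array([0.50932507, 0.28664497]), np.float64(0.0006134854451308805)) need shift tool/0.5 [ 0.0029  0.0004 -0.    ]
(array([0.50935158, 0.28691535]), np.float64(0.0007041451875529868)) need shift tool/0.5 [ 0.0035  0.0004 -0.    ]
```

```bash
python3 -m inch '[[[0.0026,0.0004,0,0,0,0,1],[0,0,0.005,0,0,0,1],[0,0,0.005,0,0,0,1],[0,0,0.004,0,0,0,1],[0,0,0.004,0,0,0,1],[0,0,0.001,0,0,0,1],[0,0,0,0,0,0,1],[0,0,0,0,0,0,1]]]'
python3 - <<'E'
from h import *
need([.5088,.2843,.021],-94.82)
im=grab_frame("wrist"); cv2.imwrite("pics/w6.png",cv2.resize(im[210:310,250:390],None,fx=4,fy=4,interpolation=cv2.INTER_CUBIC))
E
```

```text
t: 10.4
eef_pos: [0.5085, 0.2833, 0.0211]
ee_rot: [3.142, -0.0, -1.654]
force: [-0.7, 0.2, 0.1]
width: 0.0273
t 10.4 pos [0.5085 0.2833 0.0211] rot deg [180.    -0.   -94.79] w 0.0273 F [-0.7  0.2  0.1]
shift now tool axes/0.5: [-0.002  -0.0004  0.0001]
turn/180: [ 0.     -0.      0.0002]  shift after turn: [-0.002  -0.0004  0.0001]
```

View pics/w6.png

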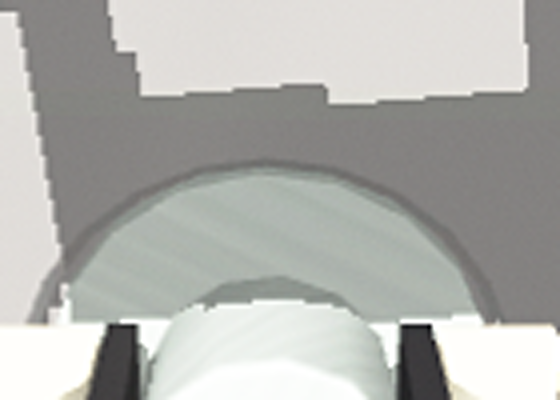

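The flange now lies inside the ring. I'll press down lightly to feel for the floor.

```bash
python3 -m inch '[[[0,0,0.002,0,0,0,1],[0,0,0,0,0,0,1],[0,0,0,0,0,0,1]]]'; python3 -m inch '[[[0,0,0.002,0,0,0,1],[0,0,0,0,0,0,1],[0,0,0,0,0,0,1]]]'
```

```text
t: 10.75
eef_pos: [0.5086, 0.2833, 0.021]
ee_rot: [-3.141, 0.0, -1.654]
force: [-3.9, -1.6, 9.9]
width: 0.0273
t: 11.05
eef_pos: [0.5086, 0.2834, 0.0207]
ee_rot: [-3.141, 0.0, -1.654]
force: [-6.6, -1.9, 16.0]
width: 0.0272
```

Contact at the expected height (TCP 0.0207). Release and check.

```bash
python3 -m inch '[[[0,0,-0.003,0,0,0,1],[0,0,0,0,0,0,0.6],[0,0,0,0,0,0,0.5],[0,0,0,0,0,0,0.4],[0,0,0,0,0,0,0.3],[0,0,0,0,0,0,0.3]]]'
python3 -m inch '[[[0,0,-0.03,0,0,0,0.2],[0,0,-0.06,0,0,0,0.2],[0,0,-0.06,0,0,0,0.2],[0,0,-0.06,0,0,0,0.2],[0,0,-0.06,0,0,0,0.2],[0,0,-0.06,0,0,0,0.2],[0,0,-0.04,0,0,0,0.2],[0,0,0,0,0,0,0.2],[0,0,0,0,0,0,0.2]]]'
python3 - <<'E'
from h import *
import pickle
need([.5022,.215,.2],-4.82)
i=camera_info("wrist"); im=grab_frame("wrist"); cv2.imwrite("pics/w7.png",im); pickle.dump(i,open("w7.pkl","wb"))
E
```

```text
t: 11.65
eef_pos: [0.5085, 0.2833, 0.0204]
ee_rot: [3.141, -0.0, -1.655]
force: [-0.1, 0.4, -0.3]
width: 0.0591
t: 12.55
eef_pos: [0.5084, 0.2834, 0.2057]
ee_rot: [-3.141, 0.001, -1.655]
force: [0.9, -0.0, -0.7]
width: 0.0703
t 12.55 pos [0.5084 0.2834 0.2057] rot deg [-1.7999e+02  5.0000e-02 -9.4800e+01] w 0.0703 F [ 0.9 -0.  -0.7]
shift now tool axes/0.5: [0.1374 0.001  0.0113]
turn/180: [-3.000e-04  2.000e-04 -4.999e-01]  shift after turn: [-0.0009  0.1374  0.0114]
```

View pics/w7.png

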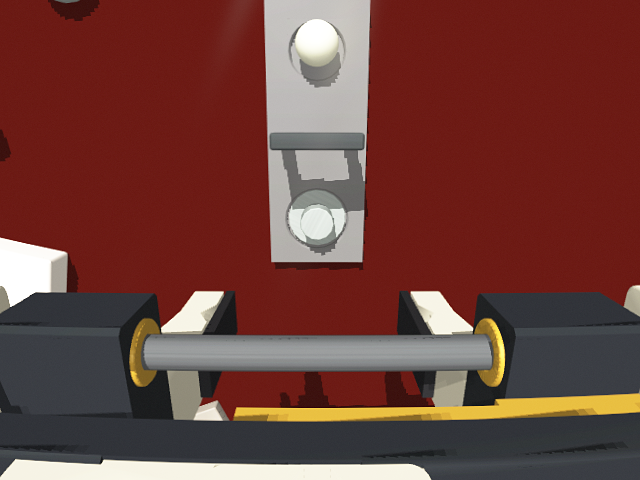

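Run:
```python
from h import *
import pickle
i=pickle.load(open("w7.pkl","rb")); im=cv2.imread("pics/w7.png")
cv2.imwrite("pics/w7c.png",cv2.resize(im[120:270,255:375],None,fx=4.5,fy=4,interpolation=cv2.INTER_CUBIC))
t=grab_frame("top"); cv2.imwrite("pics/top1.png",cv2.resize(t[215:300,135:285],None,fx=5,fy=5,interpolation=cv2.INTER_CUBIC))
```

```text
(no output)
```

View pics/w7c.png

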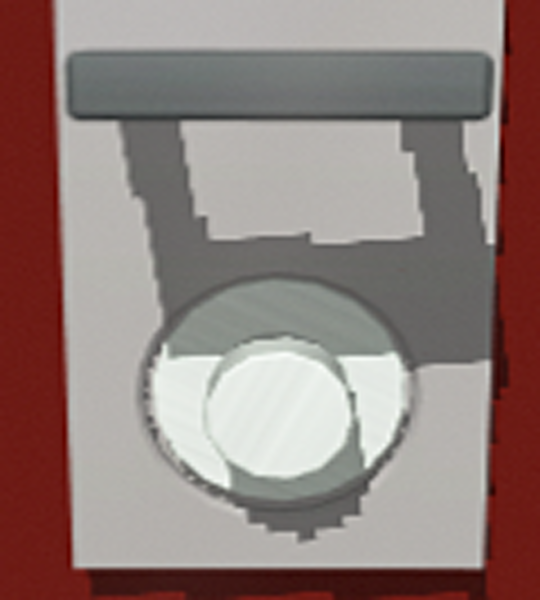

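View pics/top1.png

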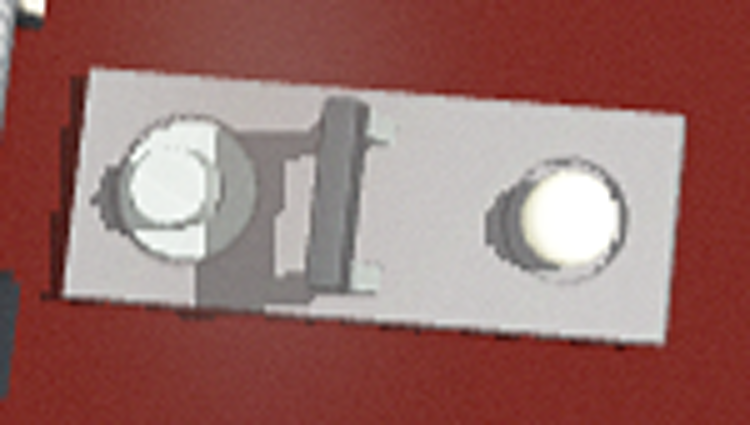

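Run:
```python
from h import *
import pickle
i=pickle.load(open("w7.pkl","rb"))
P=[at(i,(x+.5)/4.5-.5+255,(y+.5)/4-.5+120,.08) for x,y in((70,52),(490,52),(490,112),(70,117))]
P=np.array(P);print(P.round(4),P.mean(0))
print([np.linalg.norm(P[0]-P[1]),np.linalg.norm(P[1]-P[2])])
need([.5025,.2145,.13],-4.82)
```

```text
[[0.5341 0.2078 0.08  ]
 [0.4703 0.2131 0.08  ]
 [0.4709 0.2232 0.08  ]
 [0.5353 0.2186 0.08  ]] [0.50265557 0.21567128 0.08      ]
[np.float64(0.06403075405486094), np.float64(0.010099434774184513)]
t 12.65 pos [0.508  0.2829 0.2045] rot deg [ 1.7993e+02 -6.0000e-02 -9.4800e+01] w 0.0701 F [-0.8 -0.2 -0. ]
shift now tool axes/0.5: [ 0.1371 -0.0007  0.1492]
turn/180: [ 0.0006  0.     -0.4999]  shift after turn: [0.0005 0.1373 0.149 ]
```

```bash
python3 -m inch '[[[0,0,0,0,0,-0.0455,0.5],[0,0,0,0,0,-0.0455,0.5],[0,0,0,0,0,-0.0455,0.5],[0,0,0,0,0,-0.0455,0.5],[0,0,0,0,0,-0.0455,0.5],[0,0,0,0,0,-0.0455,0.5],[0,0,0,0,0,-0.0455,0.5],[0,0,0,0,0,-0.0455,0.5],[0,0,0,0,0,-0.0455,0.5],[0,0,0,0,0,-0.0455,0.5],[0,0,0,0,0,-0.045,0.5],[0,0.0463,0,0,0,0,0.5],[0,0.045,0,0,0,0,0.5],[0,0.045,0,0,0,0,0.5],[0,0,0,0,0,0,0.5],[0,0,0,0,0,0,0.5]]]'
python3 - <<'E'
from h import *
import pickle
need([.5026,.215,.13],-4.82)
i=camera_info("wrist"); im=grab_frame("wrist"); cv2.imwrite("pics/w8.png",im); pickle.dump(i,open("w8.pkl","wb"))
E
```

```text
t: 14.25
eef_pos: [0.5029, 0.214, 0.2059]
ee_rot: [-3.141, -0.0, -0.086]
force: [-1.1, -0.1, 0.3]
width: 0.044
t 14.25 pos [0.5029 0.214  0.2059] rot deg [-1.7998e+02 -2.0000e-02 -4.9300e+00] w 0.044 F [-1.1 -0.1  0.3]
shift now tool axes/0.5: [-0.0008 -0.002   0.1517]
turn/180: [-0.0001 -0.0001 -0.0006]  shift after turn: [-0.0007 -0.002   0.1517]
```

View pics/w8.png

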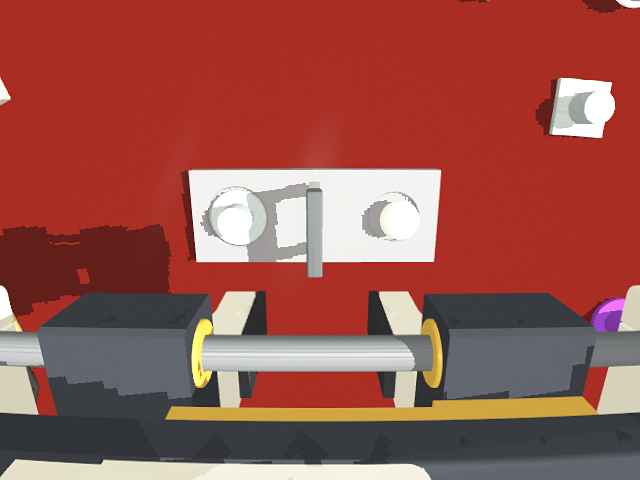

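The bar is centred between the jaws at col 315, with the cap at (237,217) and the ball at (398,220) outside the fingers. Descending.

```bash
python3 -m inch '[[[-0.0005,-0.0015,0.04,0,0,-0.0005,0.6],[0,0,0.05,0,0,0,0.6],[0,0,0.05,0,0,0,0.6],[0,0,0.05,0,0,0,0.6],[0,0,0.04,0,0,0,0.6],[0,0,0.035,0,0,0,0.6],[0,0,0.02,0,0,0,0.6],[0,0,0.02,0,0,0,0.6],[0,0,0,0,0,0,0.6],[0,0,0,0,0,0,0.6]]]'
python3 - <<'E'
from h import *
need([.5026,.215,.053],-4.82)
im=grab_frame("wrist"); cv2.imwrite("pics/w9.png",im)
E
```

```text
t: 15.3
eef_pos: [0.503, 0.2164, 0.0534]
ee_rot: [-3.141, -0.0, -0.082]
force: [-0.2, -0.0, 0.5]
width: 0.0347
t 15.3 pos [0.503  0.2164 0.0534] rot deg [-1.7999e+02 -2.0000e-02 -4.6900e+00] w 0.0347 F [-0.2 -0.   0.5]
shift now tool axes/0.5: [-0.0005  0.0029  0.0009]
turn/180: [-0.0001 -0.0001  0.0007]  shift after turn: [-0.0005  0.0029  0.0009]
```

View pics/w9.png

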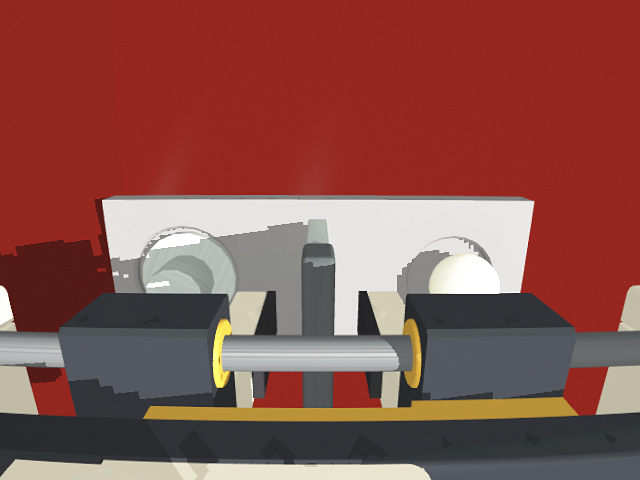

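```bash
python3 -m inch '[[[0,0,0,0,0,0,0.7],[0,0,0,0,0,0,0.75],[0,0,0,0,0,0,0.8],[0,0,0,0,0,0,0.83],[0,0,0,0,0,0,0.86],[0,0,0,0,0,0,0.88],[0,0,0,0,0,0,0.9],[0,0,0,0,0,0,0.95],[0,0,0,0,0,0,1],[0,0,0,0,0,0,1],[0,0,0,0,0,0,1]]]' 8
python3 -m inch '[[[0,0,0,0,0,0,1],[0,0,0,0,0,0,1],[0,0,0,0,0,0,1]]]' 20
python3 -m inch '[[[0,0,0,0,0,0,1],[0,0,0,0,0,0,1],[0,0,0,0,0,0,1]]]' 45
python3 -m inch '[[[0,0,-0.002,0,0,0,1],[0,0,-0.003,0,0,0,1],[0,0,-0.004,0,0,0,1],[0,0,-0.005,0,0,0,1],[0,0,-0.006,0,0,0,1],[0,0,-0.006,0,0,0,1],[0,0,-0.005,0,0,0,1],[0,0,-0.004,0,0,0,1],[0,0,-0.003,0,0,0,1],[0,0,-0.002,0,0,0,1],[0,0,0,0,0,0,1],[0,0,0,0,0,0,1]]]'
python3 - <<'E'
from h import *
need([.5036,-.1999,.173],-4.82)
cv2.imwrite("pics/w10.png",grab_frame("wrist"));cv2.imwrite("pics/s10.png",grab_frame("scene"))
E
```

```text
t: 16.45
eef_pos: [0.5027, 0.2162, 0.0531]
ee_rot: [3.142, -0.0, -0.082]
force: [-1.3, -0.6, 1.9]
width: 0.0121
t: 16.75
eef_pos: [0.5027, 0.2162, 0.0531]
ee_rot: [3.142, -0.0, -0.082]
force: [-0.9, -1.2, 3.6]
width: 0.0119
t: 17.05
eef_pos: [0.5027, 0.2162, 0.0531]
ee_rot: [3.142, -0.0, -0.082]
force: [-1.7, -1.6, 3.2]
width: 0.0115
t: 18.25
eef_pos: [0.5026, 0.2162, 0.073]
ee_rot: [3.142, 0.0, -0.082]
force: [-0.6, 0.1, -3.4]
width: 0.0116
t 18.25 pos [0.5026 0.2162 0.073 ] rot deg [180.    0.   -4.7] w 0.0116 F [-0.6  0.1 -3.4]
shift now tool axes/0.5: [ 0.0702  0.8292 -0.2   ]
turn/180: [0.     0.     0.0007]  shift after turn: [ 0.0719  0.8291 -0.2   ]
```

View pics/w10.png

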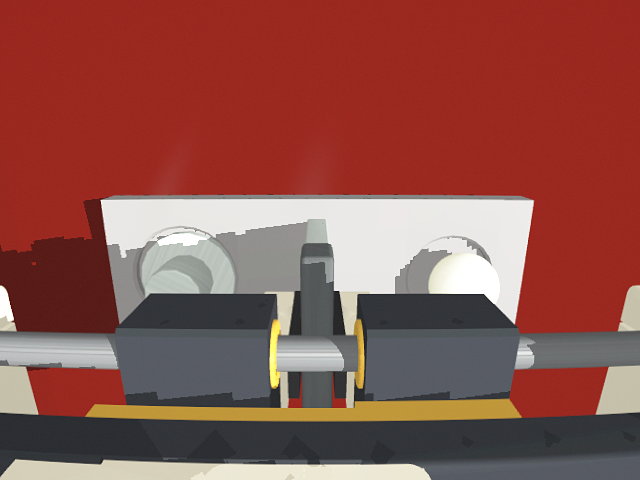

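View pics/s10.png

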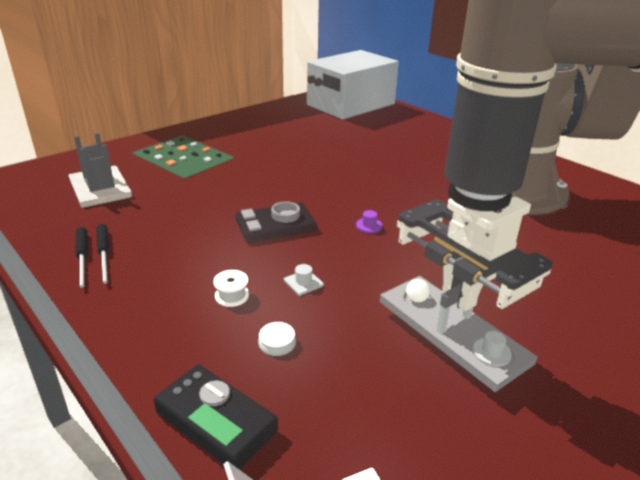

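Lifted and level, with the cap and ball in place. I'll raise it gently, then carry.

```bash
python3 -m inch '[[[0,0,-0.004,0,0,0,1],[0,0,-0.008,0,0,0,1],[0,0,-0.012,0,0,0,1],[0,0,-0.016,0,0,0,1],[0,0,-0.02,0,0,0,1],[0,0,-0.02,0,0,0,1],[0,0,-0.02,0,0,0,1],[0,0,-0.02,0,0,0,1],[0,0,-0.02,0,0,0,1],[0,0,-0.02,0,0,0,1],[0,0,-0.016,0,0,0,1],[0,0,-0.012,0,0,0,1],[0,0,-0.008,0,0,0,1],[0,0,-0.004,0,0,0,1],[0,0,0,0,0,0,1],[0,0,0,0,0,0,1],[0,0,0,0,0,0,1]]]'
python3 - <<'E'
from h import *
need([.5036,-.1999,.173],-4.7)
cv2.imwrite("pics/w11.png",grab_frame("wrist"))
E
```

```text
t: 20.05
eef_pos: [0.5025, 0.2161, 0.1727]
ee_rot: [3.141, 0.001, -0.082]
force: [-0.1, 0.2, -3.2]
width: 0.0114
t 20.05 pos [0.5025 0.2161 0.1727] rot deg [ 1.7997e+02  3.0000e-02 -4.7000e+00] w 0.0114 F [-0.1  0.2 -3.2]
shift now tool axes/0.5: [ 7.050e-02  8.289e-01 -3.000e-04]
turn/180: [ 0.0002  0.0002 -0.    ]  shift after turn: [ 7.040e-02  8.289e-01 -7.000e-04]
```

View pics/w11.png

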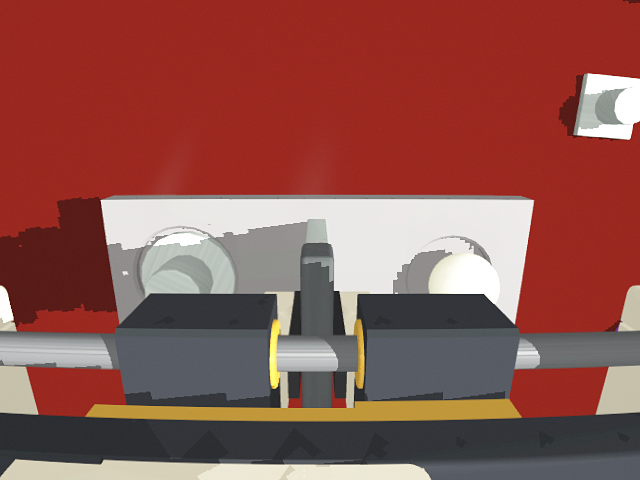

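```bash
python3 -m inch '[[[0.0003,0.004,0,0,0,0,1],[0.0007,0.008,0,0,0,0,1],[0.001,0.012,0,0,0,0,1],[0.0014,0.016,0,0,0,0,1],[0.0017,0.02,0,0,0,0,1],[0.002,0.024,0,0,0,0,1],[0.0024,0.028,0,0,0,0,1],[0.0024,0.028,0,0,0,0,1],[0.0024,0.028,0,0,0,0,1],[0.0024,0.028,0,0,0,0,1],[0.0024,0.028,0,0,0,0,1],[0.0024,0.028,0,0,0,0,1],[0.0024,0.028,0,0,0,0,1],[0.0024,0.028,0,0,0,0,1],[0.0024,0.028,0,0,0,0,1],[0.0024,0.028,0,0,0,0,1],[0.0024,0.028,0,0,0,0,1],[0.0024,0.028,0,0,0,0,1],[0.0024,0.028,0,0,0,0,1],[0.0024,0.028,0,0,0,0,1]]]'
python3 -m inch '[[[0.0024,0.028,0,0,0,0,1],[0.0024,0.028,0,0,0,0,1],[0.0024,0.028,0,0,0,0,1],[0.0024,0.028,0,0,0,0,1],[0.0024,0.028,0,0,0,0,1],[0.0024,0.028,0,0,0,0,1],[0.0024,0.028,0,0,0,0,1],[0.0024,0.028,0,0,0,0,1],[0.0024,0.028,0,0,0,0,1],[0.002,0.024,0,0,0,0,1],[0.0017,0.02,0,0,0,0,1],[0.0014,0.017,0,0,0,0,1],[0.0014,0.016,0,0,0,0,1],[0.001,0.012,0,0,0,0,1],[0.0007,0.008,0,0,0,0,1],[0.0003,0.004,0,0,0,0,1],[0,0,0,0,0,0,1],[0,0,0,0,0,0,1],[0,0,0,0,0,0,1],[0,0,0,0,0,0,1]]]'
python3 - <<'E'
from h import *
need([.5036,-.1999,.173],-4.7)
cv2.imwrite("pics/w12.png",grab_frame("wrist"));cv2.imwrite("pics/s12.png",grab_frame("scene"));cv2.imwrite("pics/t12.png",grab_frame("top"))
E
```

```text
t: 22.1
eef_pos: [0.5034, -0.0238, 0.1731]
ee_rot: [-3.142, -0.0, -0.082]
force: [0.5, 0.4, -3.8]
width: 0.0117
t: 24.1
eef_pos: [0.504, -0.1996, 0.1731]
ee_rot: [-3.142, -0.0, -0.082]
force: [0.4, 0.3, -3.4]
width: 0.0117
t 24.1 pos [ 0.504  -0.1996  0.1731] rot deg [-1.80e+02 -1.00e-02 -4.68e+00] w 0.0117 F [ 0.4  0.3 -3.4]
shift now tool axes/0.5: [-0.0008  0.0007  0.0002]
turn/180: [-0.     -0.      0.0001]  shift after turn: [-0.0008  0.0007  0.0002]
```

View pics/w12.png

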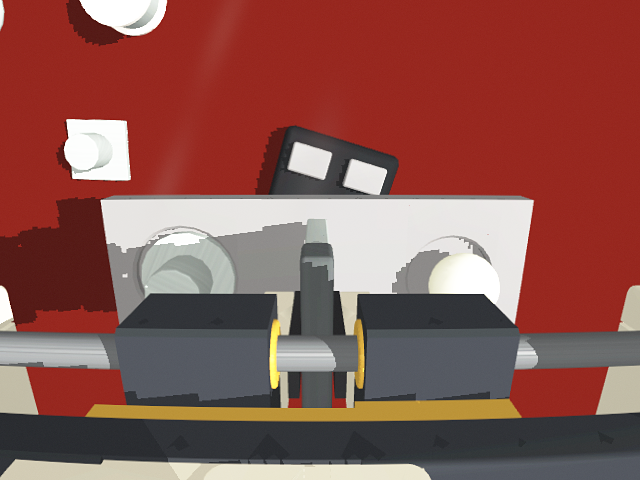

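View pics/s12.png

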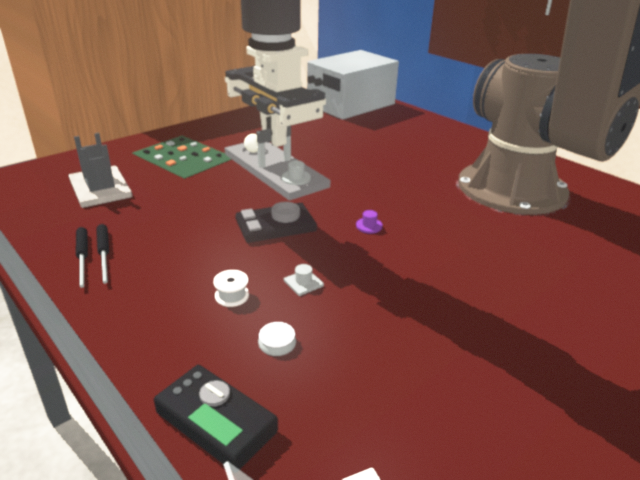

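View pics/t12.png

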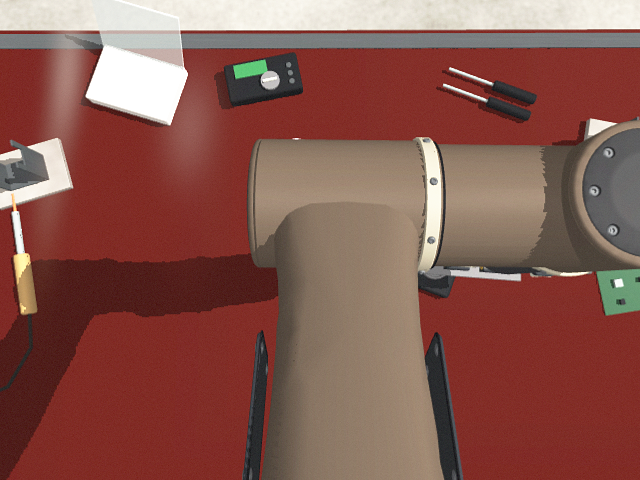

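The wrist view shows the tray over the base (buttons visible at (310,160) and (365,177)), with the cap and ball seated. I'll let it settle briefly, then hand in.

```bash
python3 -m inch '[[[0,0,0,0,0,0,1],[0,0,0,0,0,0,1],[0,0,0,0,0,0,1],[0,0,0,0,0,0,1],[0,0,0,0,0,0,1]]]'; python3 -c "
from station import *
s=get_state();print(s['eef_pos'],abs(s['qd']).max());job_done()"
```

```text
t: 24.75
eef_pos: [0.504, -0.1998, 0.173]
ee_rot: [-3.142, -0.0, -0.082]
force: [0.2, 0.4, -3.2]
width: 0.0116
[ 0.50396897 -0.19980421  0.17304564] 0.002168109144081063
the job is handed in; nothing more can be done
```

I set the round cap in the tray's recess, let go, lifted the tray by its handle, and carried it level over the trackball base. I handed the job in at t ≈ 24.75 s, well under the 67 s limit; no verdict was reported.

- **Cap:** pressing down met the recess floor at the expected height, with up to 16 N. After release, the close-up pictures showed the flange inside the recess and the tray not moved. In the last wrist picture the cap was still seated.
- **Final pose:** the TCP was at (0.504, -0.200, 0.173), against a measured base centre of (0.504, -0.200). The tray's centre is within about 2 mm of the base's. Its underside works out at about 0.12 m above the bench. The tool was level, joint speeds were about 0.002 rad/s, and the commanded grip was 45 N.
- **Ball and other things:** the ball was in its pocket in the last wrist and scene views. In the scene view, the square cap, reel and tin looked unmoved; I did not measure this.

**Limits of the checks:** positions from the top and wrist cameras differed by about 0.5 to 1 mm. On the last look the arm blocked the top camera, so it could not confirm the final position. That rests on the arm's own reading and the wrist and scene pictures. No check failed.

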